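# Reset the clay extruder's end cap

## Robot

A 7-joint arm with a two-finger parallel gripper is mounted at the origin on a cart in front of the work surface, level with it; the furniture and walls round the work are solid. World frame = base frame: x ahead of the robot, y to its left, z up, the work surface at z = 0. Lengths are in m, angles in degrees, forces in N, time in s.
With the tool pointing down it reaches from about 0.35 to 0.9 m from the base axis. Payload 7.2 kg.
Tool frame: the origin (TCP) lies on the centre line of the jaws, within the pads' length; the fingertips stand 14 mm ahead of it and the grasp point (between the pads) lies 5 mm behind it; z points along the fingers, y is the line along which they close (so a half turn about z gives the same grasp; the last joint's range is limited). The gripper opens to 88 mm and grips with 3 to 60 N. Pads are 20 mm wide; open, the fingers measure 115 mm over their backs; the gripper's body (75 mm by 178 mm) begins 61 mm behind the grasp point.
Start: joints at [71.15, 23.554, -0.728, 91.456, 0.321, 64.991, -4.71], TCP at [0.161, -0.604, 0.237] pointing down, gripper open.
Joint ranges: [-169.25, 169.25], [-16.82, 113.86], [-84.01, 82.57], [7.8, 145.47], [-59.2, 239.2], [7.22, 106.19], [-163.78, 163.78]. Speed limits (degrees/s): [136.94, 136.94, 172.46, 172.46, 180, 180, 180].

## Interface

Orientations are given as [roll, pitch, yaw] about the fixed x, y, z axes, in that order (R = Rz(yaw) Ry(pitch) Rx(roll)).
In Python, from rig import sensors, read_camera, job gives the robot as it stands. The module is installed in compiled form; this text tells all that it offers.
- The arm moves only by the shell command python3 -m creep 'ROWS' [FORCE]. ROWS is JSON, a list that holds one entry, the list of rows, each a list of 7 numbers: the shift along the tool's x, y, z normalised to -1 to 1, where 1 is 0.02 m, then the turn, a rotation vector about the tool's x, y, z normalised to -1 to 1, where 1 is 6 degrees, then the opening in per cent of the stroke, from 0 (shut) to 100 (fully open). A call has 1 to 20 rows; each row shifts and turns the commanded pose from where the row before left it, along the tool's axes as they then stand; what a row does not reach is not made up. A row lasts 1/12 s, in which the tool goes at most 41.7 mm and 7.16 degrees, less where a joint would pass 70% of its speed; a pose out of reach is approached as far as the arm can. A call with a number of a shift or a turn outside -1 to 1 is refused whole. A call with a gripper value outside its range is refused whole. The fingers move at their own pace and stop on an object; FORCE is the grip in N (left out, the last holds). Time passes only in rows, so rows that do not move let the fingers close. It gives the time, the measured TCP pose, the force, the opening and the grip force at its end, in the units of the state.
- sensors.read_state(): the state, without advancing time (a new reading comes with each control period).
- read_camera(name): name is "side" or "top"; returns a dict with "frame" (480x640x3 uint8, red, green, blue), "z_map" (480x640 float32, m along the optical axis (not along the pixel's ray), 0 where there is no reading), "fx", "fy", "cx", "cy" (pixels), "distortion" ([k1, k2, p1, p2, k3] as OpenCV has them; the pictures are not rectified), "rvec" (rotation vector, rad) and "tvec" (3), from world to camera coordinates, as OpenCV has them. Camera axes: x right, y down, z forward; pixel columns grow to the right and rows downward; lengths in m; the calibration is good to about 2 mm. A picture is of the moment at which its call begins.
- job.hand_in(): hands the job in; it is judged then, once.
The state is a dict: "clock": time; "joints": joint angles; "qvel": joint speeds; "tau": joint torques, N m; "tcp_pos": TCP position; "tool_rot": TCP orientation; "force": force on the tool from outside, world axes, zero at the start; "torque": the same for the moment, N m; "grip_width": finger opening in m; "grip_force": force on a finger pad.
Only numpy, scipy, OpenCV 4.12 (cv2) and the standard library are available. Lean on these libraries where they do the work, as an engineer would, in place of code of your own. Each camera call takes 0.05 s, during which the arm holds its last target. There are 200 camera calls.

## Task

The clay extruder's brass end cap has worked loose, and a leather-hard clay square tube has been left on top of it to stiffen. Lift the tube off with a light grip so that the clay is not marked and stand it softly in the middle of the small round plaster bat; then screw the cap down clockwise until it bottoms out, back it off a quarter turn so that the die inside can still be turned, and finish still holding the cap there in the fingers, without letting go. Leave the pots, jar, bowl and tools around alone.

Things in the scene. Friction and masses are not known exactly. Their poses are not given: they have to be found in the camera images.
- clay_tube: square tube of pale grey-brown leather-hard clay, 46x46 mm outside, 34 mm high, walls about 9 mm, 50 to 75 g; at the start it stands on the extruder's cap, at any yaw. Origin: centre of its underside; z up; x and y are square to its outer sides. It bears a light grip of 20 to 40 N a finger; over 55 N a finger, 60 N on the bat, or a fall of over 10 mm marks it
- extruder: bench clay extruder, fixed to the table: round green foot 110 mm across, upright 50 mm aluminium barrel with a green collar (68 mm across, top 106 mm above the table, four white quarter-turn marks), small brass air fitting and gauge low on its sides (all below 90 mm). Origin: centre of the foot's underside, on the barrel's axis; z up
- end_cap: the end cap on the barrel: round, knurled, brass, 61 mm across, 34 mm high, window in its top, one red index line; 4 mm thread. Origin: on the axis, centre of its underside, 125 mm above the table when bottomed out (127 at the start); this frame rises but does not turn. Grip its side with 20 to 40 N a finger; it turns against 0.1 N m of friction and stays where left
- cap_top (a point): centre of the cap's top face, 34 mm above its underside (159 mm above the table when bottomed out); turns with the cap, its x axis points to the red line
- cap_mark (a point): the red index line on the top of the cap's rim, 24.5 mm from the axis
- cap_turn (a joint): how far the cap is unscrewed, rad: 0 = bottomed out (a hard stop), grows counter-clockwise seen from above, 2.3 to 3.5 at the start, 1.57 = a quarter turn off the bottom; turning clockwise seen from above lowers it
- plaster_bat: small round white plaster bat lying on the table, fixed, 110 mm across, 16 mm thick. Origin: centre of its underside
- bat_top (a point): centre of the bat's upper face, 16 mm above the table
- yellow_pot: the white pot with a yellow band (60 mm wide, 69 mm high), a bystander; origin at the centre of its underside
- wood_rib: the flat wooden rib (48x102x8 mm), a bystander; origin at the centre of its underside
- teal_jar: the teal glass jar with a white metal lid (69 mm wide, 108 mm high), a bystander; origin at the centre of its underside
- green_pot: the white pot with a green band (63 mm wide, 89 mm high), a bystander; origin at the centre of its underside
- bowl: the small clay pinch bowl (68 mm wide, 36 mm high), a bystander; origin at the centre of its underside
- loop_tool: the loop tool with a dark red handle (10x151x8 mm), a bystander; origin at the centre of its underside

How it is judged:
By the outcome, as a careful person would: the job done as asked, in the order asked, and still so for the second after the job is handed in, while the arm keeps its last pose, push and grip.
It also fails if it takes over 58 s, if anything falls off the work surface, if the arm or the gripper's body presses on something with over 40 N, if the wrist force passes 120 N, or if a joint passes its speed limit or range.

## Working session

There is one attempt and no reset: what is moved stays moved. The work goes in short steps, Python scripts to look and compute and a shell command to move; the robot and the scene stay as the last step left them, time stands still between calls to the robot, and variables do not carry over. Pictures are saved under pics/ and viewed, at most 10 in all, crops included, and the job is handed in when it is done.

```bash
mkdir -p pics; cat > h.py <<'E'
import numpy as np, cv2
from rig import sensors, read_camera, job
def snap(n):
    c=read_camera(n); np.savez(f'{n}.npz',**{k:np.asarray(v) for k,v in c.items()}); return c
def cloud(c):
    K=np.array([[c['fx'],0,c['cx']],[0,c['fy'],c['cy']],[0,0,1]],float)
    v,u=np.mgrid[0:480,0:640]
    p=cv2.undistortPoints(np.stack([u,v],-1).reshape(-1,1,2).astype(np.float64),K,np.asarray(c['distortion'],float)).reshape(480,640,2)
    z=np.asarray(c['z_map'],float); P=np.dstack([p*z[...,None],z])
    R=cv2.Rodrigues(np.asarray(c['rvec'],float))[0]
    W=(P-np.asarray(c['tvec'],float).reshape(3))@R
    W[z==0]=np.nan; return W
E
python3 - <<'E'
from h import *
for n in('top','side'):
    c=snap(n); cv2.imwrite(f'pics/{n}0.png',c['frame'][...,::-1])
    R=cv2.Rodrigues(np.asarray(c['rvec'],float))[0]; print(n,-R.T@np.ravel(c['tvec']),c['fx'])
print(sensors.read_state())
E
```

```text
top [-0.04247361 -0.07855991  1.71304068] 614.8083839193747
side [ 0.43240947 -0.94823338  0.79172248] 509.90417404226736
{'clock': 0.1, 'joints': array([71.15073316, 23.59613278, -0.72748779, 91.49868402,  0.32126434,
       64.99184505, -4.70813837]), 'qvel': array([-0.0184677 , -0.13424405, -0.04235186, -0.09027347,  0.06266878,
       -0.06284661,  0.07658884]), 'tau': array([ 4.50367254e-03, -5.89093745e+01,  6.44463804e-01, -2.91707700e+01,
       -5.37949917e-02,  1.44785625e-02,  3.65281062e-05]), 'tcp_pos': array([ 0.16098625, -0.60345318,  0.23588972]), 'tool_rot': array([-1.79915644e+02,  6.69296600e-03,  1.49440463e+01]), 'force': array([-0.81613887, -0.27258241,  0.04131143]), 'torque': array([-0.05010842, -0.03150295, -0.02356156]), 'grip_force': 0.0, 'grip_width': 0.08785434813811953}
```

View pics/top0.png

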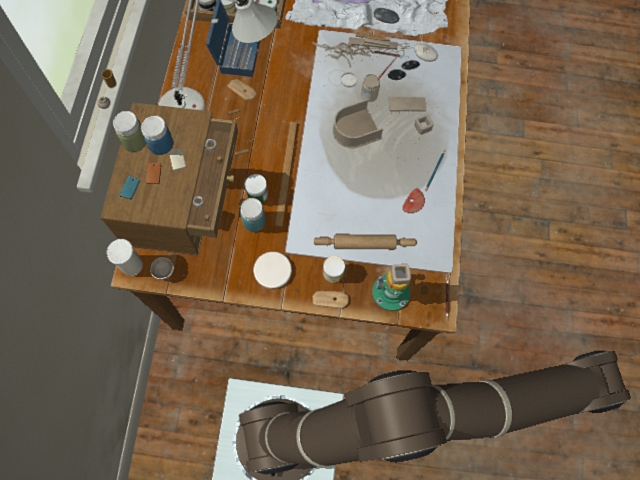

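View pics/side0.png

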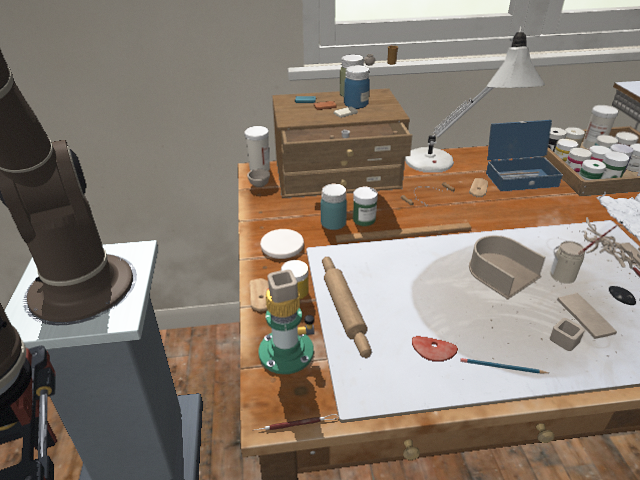

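```bash
python3 - <<'E'
from h import *
def L(n): return dict(np.load(n+'.npz'))
t=L('top'); s=L('side'); Wt=cloud(t); Ws=cloud(s)
print('tgt',Wt[272,400],'bat',Wt[270,272],Ws[243,282])
a=cv2.resize(t['frame'][245:325,355:465],None,fx=5,fy=5,interpolation=cv2.INTER_CUBIC)
b=cv2.resize(s['frame'][250:380,240:340],None,fx=4,fy=4,interpolation=cv2.INTER_CUBIC)
im=np.zeros((520,800,3),np.uint8); im[:400,:400]=a[:,:400]; im[:520,400:]=b
cv2.imwrite('pics/c1.png',im[...,::-1])
for n,W in(('top',Wt),('side',Ws)):
    near=np.hypot(W[...,0]-Wt[272,400,0],W[...,1]-Wt[272,400,1])<.08
    m=near&(W[...,2]>.17); 
    zt=np.median(np.sort(W[m][:,2])[-60:]); 
    q=W[m&(W[...,2]>zt-.006)]; r=cv2.minAreaRect((q[:,:2]*1000).astype(np.float32)); print(n,'tubetop',zt,len(q),r)
    # bat
    bm=(np.hypot(W[...,0]-Wt[270,272,0],W[...,1]-Wt[270,272,1])<.08)&(abs(W[...,2]-.016)<.005)
    q=W[bm]; print('bat',len(q),cv2.minEnclosingCircle((q[:,:2]*1000).astype(np.float32)),q.mean(0))
    for lo,hi in((.128,.158),(.095,.112),(.05,.09),(.005,.03)):
        q=W[near&(W[...,2]>lo)&(W[...,2]<hi)]
        print(lo,hi,len(q),np.round(q.min(0),4),np.round(q.max(0),4), cv2.minEnclosingCircle((q[:,:2]*1000).astype(np.float32)))
E
```

```text
tgt [ 0.46666691 -0.26397577  0.15332311] bat [0.46700612 0.08718412 0.01789716] [0.4716871  0.07581507 0.01620387]
top tubetop 0.1979924213107191 126 ((453.4212646484375, -260.681884765625), (47.26899337768555, 46.4356803894043), 13.103022575378418)
bat 867 ((468.0303955078125, 86.51567840576172), 78.5300064086914) [0.47042714 0.08641027 0.01622776]
0.128 0.158 158 [ 0.4215 -0.2893  0.1288] [ 0.4751 -0.231   0.1579] ((451.81732177734375, -258.8553466796875), 31.21837615966797)
0.095 0.112 118 [ 0.4195 -0.2929  0.0955] [ 0.4717 -0.228   0.1119] ((449.448486328125, -259.6007385253906), 33.42073440551758)
0.05 0.09 76 [ 0.4273 -0.2734  0.0508] [ 0.4637 -0.2137  0.0886] ((447.26300048828125, -243.61834716796875), 33.606842041015625)
0.005 0.03 747 [ 0.3879 -0.3391  0.005 ] [ 0.5452 -0.1842  0.0299] ((466.7001953125, -263.840576171875), 79.81626892089844)
side tubetop 0.19648535855408528 311 ((455.4361267089844, -263.849609375), (46.3351936340332, 47.73430252075195), 12.714517593383789)
bat 928 ((482.09423828125, 81.51951599121094), 63.412391662597656) [0.47309004 0.07977172 0.01641267]
0.128 0.158 418 [ 0.4231 -0.2961  0.1281] [ 0.4846 -0.2453  0.158 ] ((453.1474914550781, -264.0934753417969), 32.31843566894531)
0.095 0.112 407 [ 0.4201 -0.3     0.0952] [ 0.488  -0.2489  0.1118] ((454.0302734375, -265.44952392578125), 34.55723190307617)
0.05 0.09 551 [ 0.4291 -0.2899  0.0501] [ 0.511  -0.2534  0.0891] ((470.0674743652344, -262.99420166015625), 40.951263427734375)
0.005 0.03 1492 [ 0.4002 -0.3187  0.005 ] [ 0.5462 -0.2151  0.03  ] ((473.443115234375, -264.5805358886719), 73.80735778808594)
```

View pics/c1.png

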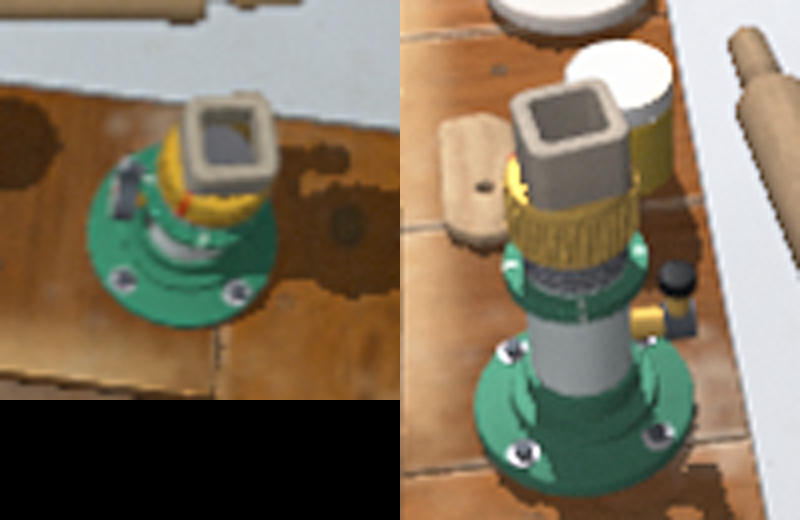

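The red index line shows at top px (392,286) and side px (269,294). The tube is at about (0.4545, -0.262), yaw 13°, top at 0.197 m. I'll fly over to it first.

```bash
python3 - <<'E'
from h import *
for n in('top','side'):
    c=dict(np.load(n+'.npz')); W=cloud(c); f=c['frame'].astype(int)
    m=(f.min(-1)>150)&(np.hypot(W[...,0]-.47,W[...,1]-.083)<.08)&(W[...,2]>.009)&(W[...,2]<.023)
    k,l,st,ce=cv2.connectedComponentsWithStats(m.astype(np.uint8)); i=1+st[1:,4].argmax()
    q=W[l==i]; print(n,len(q),q.mean(0),np.percentile(q,1,axis=0),np.percentile(q,99,axis=0))
    y,x={'top':(286,392),'side':(294,269)}[n]; print('mark',W[y,x])
    # green foot top
    g=(f[...,1]>f[...,0]+30)&(np.hypot(W[...,0]-.453,W[...,1]+.2625)<.075)
    for lo,hi in((.0,.03),(.1,.112)):
        q=W[g&(W[...,2]>lo)&(W[...,2]<hi)]; print(lo,len(q),cv2.minEnclosingCircle((q[:,:2]*1000).astype(np.float32)))
E
python3 -m creep '[[[0,0,-1,0,0,0,100],[0.98,-0.67,-0.3,0,0,0,100],[0.98,-0.67,0,0,0,0,100],[0.98,-0.67,0,0,0,0,100],[0.98,-0.67,0,0,0,0,100],[0.98,-0.67,0,0,0,0,100],[0.98,-0.67,0,0,0,0,100],[0.98,-0.67,0,0,0,0,100],[0.98,-0.67,0,0,0,0,100],[0.98,-0.67,0,0,0,0,100],[0.98,-0.67,0,0,0,0,100],[0.98,-0.67,0,0,0,0,100],[0.98,-0.67,0,0,0,0,100],[0.98,-0.67,0,0,0,0,100],[0.98,-0.67,0,0,0,0,100],[0.98,-0.67,0,0,0,0,100],[0.98,-0.67,0,0,0,0,100],[0.98,-0.67,0,0,0,0,100],[0.98,-0.67,0,0,0,0,100],[0.98,-0.67,0,0,0,0,100]]]' 25
python3 -c "
from h import *
s=sensors.read_state();print(s['joints'],s['tool_rot'])"
```

```text
top 946 [0.4695593  0.0875242  0.01649089] [0.41975372 0.03751721 0.00933835] [0.51986785 0.13781546 0.02259511]
mark [ 0.42789053 -0.24711156  0.1447399 ]
0.0 484 ((451.2891540527344, -259.0343933105469), 54.38644790649414)
0.1 78 ((450.3801574707031, -259.3133544921875), 32.42491149902344)
side 884 [0.47082157 0.0809981  0.01657131] [0.42163803 0.03331555 0.01111326] [0.52221364 0.1332669  0.02019855]
mark [ 0.42976075 -0.26467136  0.16178878]
0.0 1091 ((450.71075439453125, -261.4547119140625), 57.53036117553711)
0.1 223 ((453.9333801269531, -264.19317626953125), 33.92844009399414)
clock: 1.77
tcp_pos: [0.4557, -0.2608, 0.2624]
tool_rot: [-180.0, 0.0, 14.9]
force: [-0.2, -0.5, -0.4]
grip_width: 0.0881
grip_force: 0.0
[ 37.10894363  13.42770089 -15.04879224 102.51313628   3.82706108
  64.58982875 -54.2518167 ] [-1.79977683e+02  2.86952941e-02  1.49409661e+01]
```

```bash
python3 -m creep '[[[-0.07,0.04,0.5,0,0,0.33,100],[0,0,0.7,0,0,0,100],[0,0,0.7,0,0,0,100],[0,0,0.7,0,0,0,100],[0,0,0.7,0,0,0,100],[0,0,0.5,0,0,0,80],[0,0,0.2,0,0,0,70],[0,0,0,0,0,0,62],[0,0,0,0,0,0,58],[0,0,0,0,0,0,55],[0,0,0,0,0,0,53],[0,0,0,0,0,0,51],[0,0,0,0,0,0,49],[0,0,0,0,0,0,45],[0,0,0,0,0,0,40],[0,0,0,0,0,0,40],[0,0,0,0,0,0,40]]]' 27
python3 - <<'E'
from h import *
t=snap('top'); s=snap('side')
a=cv2.resize(t['frame'][245:325,355:435],None,fx=5,fy=5,interpolation=cv2.INTER_CUBIC)
b=cv2.resize(s['frame'][210:340,220:320],None,fx=4,fy=4,interpolation=cv2.INTER_CUBIC)
im=np.zeros((520,800,3),np.uint8); im[:400,:400]=a; im[:,400:]=b
cv2.imwrite('pics/c2.png',im[...,::-1])
E
```

```text
clock: 3.18
tcp_pos: [0.4545, -0.2632, 0.1832]
tool_rot: [180.0, -0.0, 13.0]
force: [-0.4, 0.4, 5.6]
grip_width: 0.046
grip_force: 26.8
```

View pics/c2.png

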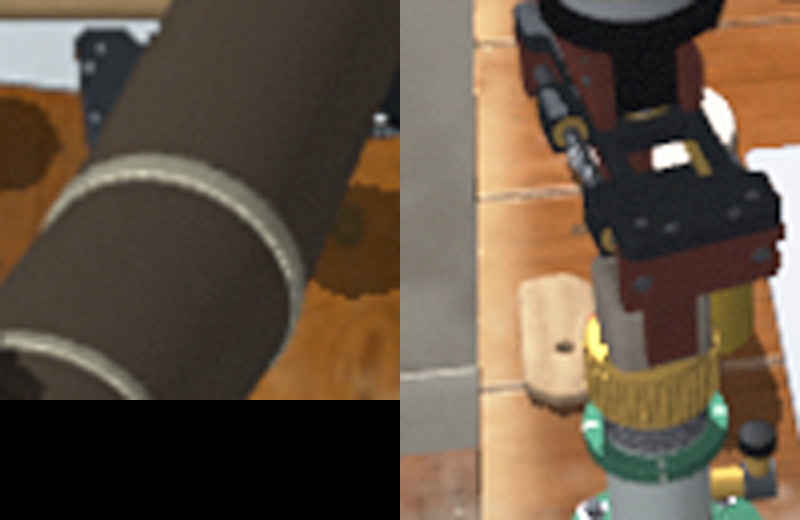

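Tube held at 46 mm with 27 N. Now I'll lift it and carry it over the bat.

```bash
python3 -m creep '[[[0,0,-0.1,0,0,0,40],[0,0,-0.3,0,0,0,40],[0,0,-0.6,0,0,0,40],[0,0,-0.6,0,0,0,40],[0.1,-0.36,-0.5,0,0,0,40],[0.2,-0.7,-0.3,0,0,0,40],[0.28,-0.98,0,0,0,0,40],[0.28,-0.98,0,0,0,0,40],[0.28,-0.98,0,0,0,0,40],[0.28,-0.98,0,0,0,0,40],[0.28,-0.98,0,0,0,0,40],[0.28,-0.98,0,0,0,0,40],[0.28,-0.98,0,0,0,0,40],[0.28,-0.98,0,0,0,0,40],[0.28,-0.98,0,0,0,0,40],[0.28,-0.98,0,0,0,0,40],[0.28,-0.98,0,0,0,0,40],[0.28,-0.98,0,0,0,0,40],[0.28,-0.98,0,0,0,0,40],[0.28,-0.98,0,0,0,0,40]]]' 27
python3 -m creep '[[[0.15,-0.6,0,0,0,0,40],[0.1,-0.4,0.3,0,0,0,40],[0.1,-0.36,0.8,0,0,0,40],[0,0,1,0,0,0,40],[0,0,1,0,0,0,40],[0,0,1,0,0,0,40],[0,0,1,0,0,0,40],[0,0,1,0,0,0,40],[0,0,1,0,0,0,40],[0,0,0.7,0,0,0,40],[0,0,0.4,0,0,0,40],[0,0,0,0,0,0,40],[0,0,0,0,0,0,40],[0,0,0,0,0,0,40]]]' 27
python3 - <<'E'
from h import *
t=snap('top'); s=snap('side')
b=cv2.resize(s['frame'][160:280,220:360],None,fx=5,fy=5,interpolation=cv2.INTER_CUBIC)
cv2.imwrite('pics/c3.png',b[...,::-1])
E
```

```text
clock: 4.95
tcp_pos: [0.4691, 0.0463, 0.2307]
tool_rot: [180.0, 0.0, 13.0]
force: [0.3, -0.4, -0.2]
grip_width: 0.046
grip_force: 26.8
clock: 6.12
tcp_pos: [0.4712, 0.0723, 0.0674]
tool_rot: [180.0, -0.1, 13.0]
force: [-0.6, 0.2, 0.5]
grip_width: 0.0459
grip_force: 26.8
```

View pics/c3.png

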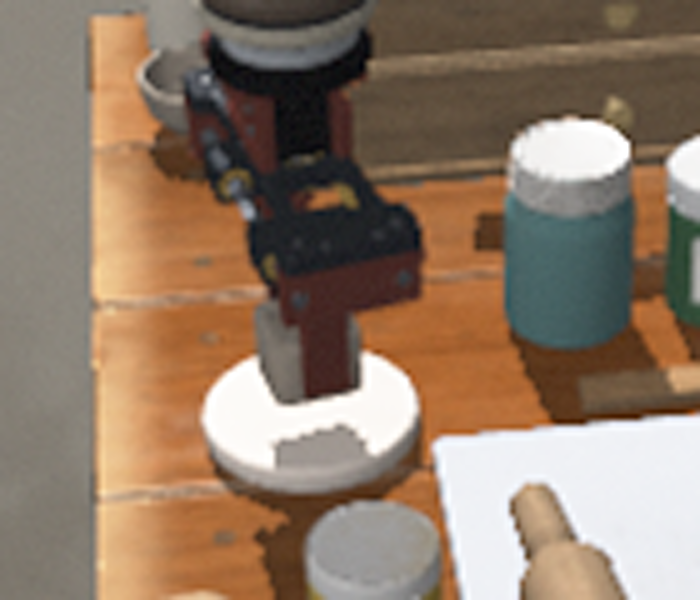

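```bash
python3 - <<'E'
from h import *
c=dict(np.load('side.npz')); W=cloud(c); f=c['frame']
st=sensors.read_state(); p=st['tcp_pos']; a=np.radians(13)
X=(W-p)@np.array([np.cos(a),np.sin(a),0]); Y=(W-p)@np.array([np.sin(a),-np.cos(a),0])
for v in (228,231,234,237):
  for u in range(268,296,1):
    if W[v,u,2]>.03: print(v,u,f[v,u],np.round(1000*np.array([X[v,u],Y[v,u],W[v,u,2]]),1))
E
```

```text
228 271 [133 107  86] [-21.6 -14.4  61.1]
228 272 [111 105  99] [-21.3  -5.4  67.1]
228 273 [119 111 104] [-22.5   9.3  77.1]
228 274 [121 113 104] [-21.4  14.7  80.5]
228 275 [115 108  99] [-19.6  17.2  81.6]
228 276 [111 102  94] [-16.6  14.9  79.4]
228 277 [112 105  99] [-14.3  15.8  79.4]
228 278 [109 103  95] [-12.3  17.7  80.1]
228 279 [102  91  85] [-9.6 16.9 78.9]
228 280 [81 50 45] [-9.6 26.1 85. ]
228 281 [73 40 36] [-9.7 35.3 91.2]
228 282 [65 38 33] [-7.1 34.8 90.2]
228 283 [66 38 35] [-4.7 34.8 89.6]
228 284 [63 34 30] [-0.9 30.2 85.5]
228 285 [64 37 33] [ 1.7 29.7 84.5]
228 286 [65 36 32] [ 3.4 32.4 85.9]
228 287 [67 40 37] [ 5.  35.5 87.5]
228 288 [64 32 30] [ 8.2 32.8 84.9]
228 289 [76 57 52] [11.7 29.2 81.6]
228 290 [90 85 81] [15.7 24.4 77.4]
228 291 [94 85 78] [18.7 22.5 75.3]
228 292 [137  90  58] [21.1 23.1 75.1]
231 272 [108 102  94] [-22.2  -4.2  59. ]
231 273 [116 108  99] [-22.    5.2  65.3]
231 274 [127 118 110] [-21.4  12.5  70.1]
231 275 [126 117 109] [-21.2  21.3  76. ]
231 276 [126 118 108] [-18.3  19.9  74.3]
231 277 [122 113 105] [-16.6  22.8  75.8]
23
[... 1307 characters left out ...]
.  21.  55.7]
237 274 [104  96  88] [-21.4   8.5  49.3]
237 275 [119 111 102] [-20.8  15.9  54.2]
237 276 [120 112 105] [-18.2  15.3  53.1]
237 277 [116 107 100] [-17.4  22.   57.5]
237 278 [109 102  95] [-15.7  25.   59.2]
237 279 [107 100  93] [-13.   24.   57.7]
237 280 [96 81 75] [-9.5 20.4 54.4]
237 281 [66 33 30] [-8.8 27.2 58.8]
237 282 [69 40 35] [-7.8 32.5 62.3]
237 283 [68 36 34] [-4.6 29.9 59.6]
237 284 [68 38 33] [-2.3 30.6 59.4]
237 285 [65 34 30] [-1.1 35.  62.2]
237 286 [65 33 30] [ 3.1 29.3 57.1]
237 287 [66 35 30] [ 4.6 32.7 59.1]
237 288 [62 32 27] [ 7.  33.2 58.8]
237 289 [65 41 37] [ 9.8 31.9 57.1]
237 290 [72 58 52] [13.4 28.2 53.6]
237 291 [106 100  93] [16.8 25.4 50.8]
```

```bash
python3 -m creep '[[[0.1,-0.26,0,0,0,0,40],[0.1,-0.26,0.2,0,0,0,40],[0,0,0.4,0,0,0,40],[0,0,0.4,0,0,0,40],[0,0,0.2,0,0,0,40],[0,0,0.1,0,0,0,40],[0,0,0.03,0,0,0,40],[0,0,0,0,0,0,40]]]' 27
python3 -m creep '[[[0,0,0.03,0,0,0,40],[0,0,0.03,0,0,0,40],[0,0,0.03,0,0,0,40],[0,0,0,0,0,0,40],[0,0,0,0,0,0,40]]]' 25
```

```text
clock: 6.88
tcp_pos: [0.4722, 0.083, 0.0397]
tool_rot: [-180.0, 0.0, 13.0]
force: [1.4, -0.6, 0.1]
grip_width: 0.0461
grip_force: 26.8
clock: 7.3
tcp_pos: [0.4726, 0.0831, 0.0387]
tool_rot: [180.0, -0.0, 13.0]
force: [-1.2, 0.2, 5.3]
grip_width: 0.046
grip_force: 24.8
```

Touchdown at 5 N. I'll open the fingers and rise.

```bash
python3 -m creep '[[[0,0,0,0,0,0,53],[0,0,0,0,0,0,55],[0,0,0,0,0,0,60],[0,0,0,0,0,0,70],[0,0,0,0,0,0,85],[0,0,0,0,0,0,100],[0,0,0,0,0,0,100],[0,0,-0.3,0,0,0,100],[0,0,-1,0,0,0,100],[0,0,-1,0,0,0,100],[0,0,-1,0,0,0,100],[0,0,-1,0,0,0,100],[0,0,-1,0,0,0,100],[0,0,-1,0,0,0,100],[0,0,-1,0,0,0,100],[0,0,-1,0,0,0,100],[0,0,-1,0,0,0,100],[0,0,-1,0,0,0,100]]]'
python3 - <<'E'
from h import *
s=snap('side'); t=snap('top')
b=cv2.resize(s['frame'][200:360,220:360],None,fx=3.6,fy=3.6,interpolation=cv2.INTER_CUBIC)
cv2.imwrite('pics/c4.png',b[...,::-1])
for n,c in(('side',s),('top',t)):
    W=cloud(c); near=np.hypot(W[...,0]-.47,W[...,1]-.083)<.05
    q=W[near&(W[...,2]>.044)&(W[...,2]<.058)]
    if len(q): print(n,len(q),cv2.minAreaRect((q[:,:2]*1000).astype(np.float32)))
    near=np.hypot(W[...,0]-.453,W[...,1]+.2625)<.04
    q=W[near&(W[...,2]>.155)&(W[...,2]<.168)]; print('captop',n,len(q),np.median(q[:,2]),cv2.minEnclosingCircle((q[:,:2]*1000).astype(np.float32)))
E
```

```text
clock: 8.8
tcp_pos: [0.472, 0.0832, 0.2457]
tool_rot: [180.0, -0.0, 13.0]
force: [-0.2, 0.3, -0.0]
grip_width: 0.088
grip_force: 0.0
side 174 ((473.3403625488281, 82.13862609863281), (46.87175750732422, 54.93901824951172), 7.945485591888428)
captop side 443 0.16046660873487814 ((453.2696228027344, -263.71234130859375), 31.850526809692383)
captop top 256 0.16003559080643065 ((453.0, -259.8380432128906), 31.338916778564453)
```

View pics/c4.png

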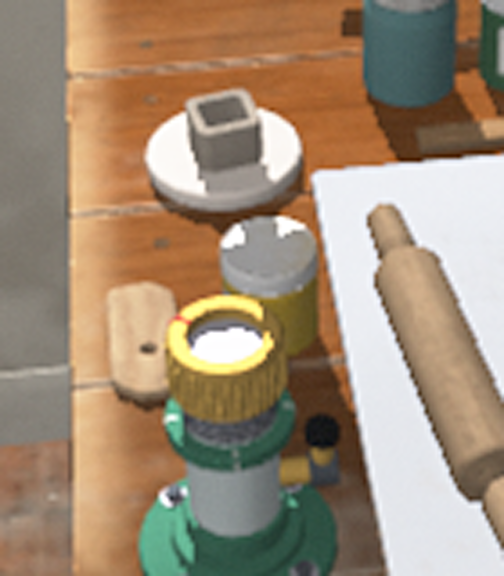

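The tube stands centred and upright on the bat, crop (222,135). The cap is now clear, with the red line at crop (180,320). Next I'll fly to the cap, pre-wind the wrist by +177° and descend.

```bash
python3 -m creep '[[[-0.27,0.925,0,0,0,0,100],[-0.27,0.925,0,0,0,0,100],[-0.27,0.925,0,0,0,0,100],[-0.27,0.925,0,0,0,0,100],[-0.27,0.925,0,0,0,0,100],[-0.27,0.925,0,0,0,0,100],[-0.27,0.925,0,0,0,0,100],[-0.27,0.925,0,0,0,0,100],[-0.27,0.925,0,0,0,0,100],[-0.27,0.925,0,0,0,0,100],[-0.27,0.925,0,0,0,0,100],[-0.27,0.925,0,0,0,0,100],[-0.27,0.925,0,0,0,0,100],[-0.27,0.925,0,0,0,0,100],[-0.27,0.925,0,0,0,0,100],[-0.27,0.925,0,0,0,0,100],[-0.27,0.925,0,0,0,0,100],[-0.27,0.925,0,0,0,0,100]]]' 27
python3 -m creep '[[[0,0,0,0,0,-1,100],[0,0,0,0,0,-1,100],[0,0,0,0,0,-1,100],[0,0,0,0,0,-1,100],[0,0,0,0,0,-1,100],[0,0,0,0,0,-1,100],[0,0,0,0,0,-1,100],[0,0,0,0,0,-1,100],[0,0,0,0,0,-1,100],[0,0,0,0,0,-1,100],[0,0,0,0,0,-1,100],[0,0,0,0,0,-1,100],[0,0,0,0,0,-1,100],[0,0,0,0,0,-1,100],[0,0,0,0,0,-1,100],[0,0,0,0,0,-1,100],[0,0,0,0,0,-1,100],[0,0,0,0,0,-1,100],[0,0,0,0,0,-1,100],[0,0,0,0,0,-1,100]]]'
python3 -m creep '[[[0,0,0,0,0,-1,100],[0,0,0,0,0,-1,100],[0,0,0,0,0,-1,100],[0,0,0,0,0,-1,100],[0,0,0,0,0,-1,100],[0,0,0,0,0,-1,100],[0,0,0,0,0,-1,100],[0,0,0,0,0,-1,100],[0,0,0,0,0,-1,100],[0,0,0,0,0,-0.5,100],[0,0,0,0,0,0,100]]]'
python3 -c "
from h import *
s=sensors.read_state();print(s['joints'],s['tcp_pos'],s['tool_rot'])"
```

```text
clock: 10.4
tcp_pos: [0.4517, -0.2639, 0.2436]
tool_rot: [-180.0, 0.0, 13.0]
force: [0.1, 0.2, -0.4]
grip_width: 0.0877
grip_force: 0.0
clock: 12.07
tcp_pos: [0.4519, -0.2629, 0.2435]
tool_rot: [-180.0, -0.1, 133.3]
force: [0.4, 0.1, -0.4]
grip_width: 0.0881
grip_force: 0.0
clock: 12.98
tcp_pos: [0.4519, -0.263, 0.2436]
tool_rot: [179.9, -0.0, -169.9]
force: [0.7, -1.0, -0.1]
grip_width: 0.0877
grip_force: 0.0
[ 59.98899684  18.51671114 -43.37445389 102.8425005   13.98465783
  64.21803081 112.04530046] [ 0.45191431 -0.26297587  0.24355992] [ 1.79945939e+02 -3.89779828e-02 -1.69891008e+02]
```

```bash
python3 -m creep '[[[-0.05,0,0.5,0,0,0,100],[0,0,1,0,0,0,100],[0,0,1,0,0,0,100],[0,0,1,0,0,0,100],[0,0,0.8,0,0,0,100],[0,0,0.5,0,0,0,100],[0,0,0.23,0,0,0,90],[0,0,0,0,0,0,80],[0,0,0,0,0,0,75],[0,0,0,0,0,0,72],[0,0,0,0,0,0,70],[0,0,0,0,0,0,68],[0,0,0,0,0,0,64],[0,0,0,0,0,0,60],[0,0,0,0,0,0,60],[0,0,0,0,0,0,60]]]' 30
python3 -c "
from h import *
s=sensors.read_state();print(s['force'],s['torque'],s['tool_rot'])"
```

```text
clock: 14.32
tcp_pos: [0.4537, -0.2619, 0.1444]
tool_rot: [180.0, 0.0, -170.0]
force: [-0.5, 4.5, 4.0]
grip_width: 0.0605
grip_force: 30.0
[-0.50815027  4.4968826   4.04426357] [ 1.26046096  0.17112381 -0.06744989] [ 1.79967982e+02  3.80526448e-02 -1.69998993e+02]
```

```bash
python3 -m creep '[[[0,0.05,0,0,0,0,60],[0,0,0.003,0,0,0.5,60],[0,0,0.003,0,0,1,60],[0,0,0.003,0,0,1,60],[0,0,0.003,0,0,1,60],[0,0,0.003,0,0,1,60],[0,0,0.003,0,0,1,60],[0,0,0.003,0,0,1,60],[0,0,0.003,0,0,1,60],[0,0,0.004,0,0,1,60],[0,0,0.004,0,0,1,60],[0,0,0.004,0,0,1,60],[0,0,0.004,0,0,1,60],[0,0,0.004,0,0,1,60],[0,0,0.004,0,0,1,60],[0,0,0.004,0,0,1,60],[0,0,0.004,0,0,1,60],[0,0,0.003,0,0,0.5,60]]]'
python3 - <<'E'
from h import *
s=sensors.read_state();print(s['force'],s['torque'],s['tool_rot'],s['tcp_pos'],s['joints'][6])
c=snap('side')
b=cv2.resize(c['frame'][200:360,220:360],None,fx=3.6,fy=3.6,interpolation=cv2.INTER_CUBIC)
cv2.imwrite('pics/c5.png',b[...,::-1])
E
```

```text
clock: 15.82
tcp_pos: [0.4526, -0.2633, 0.1433]
tool_rot: [-180.0, 0.1, 93.6]
force: [-3.7, -0.2, 6.3]
grip_width: 0.0606
grip_force: 30.0
[-3.67177027 -0.16492992  6.28805912] [-0.23115624  0.71851136  0.11295041] [-1.79976239e+02  1.12528980e-01  9.35873855e+01] [ 0.45263534 -0.26326929  0.14326289] 20.06793021339654
```

View pics/c5.png

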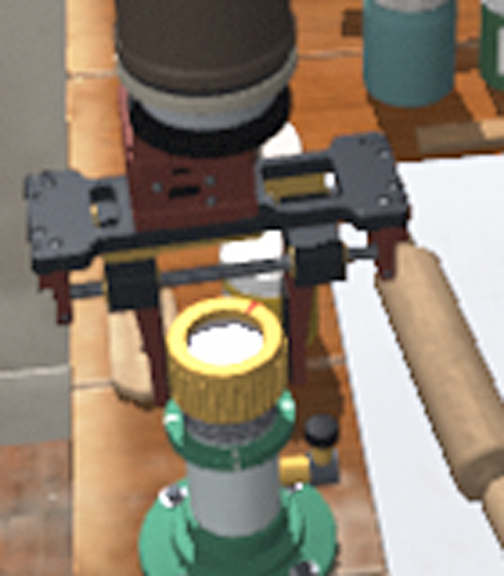

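Red line now at crop (252,308), so the cap follows the fingers clockwise. I'll continue, then go slower toward the stop.

```bash
cat > r.py <<'E'
from h import *
s=sensors.read_state();print('T',np.round(s['torque'],2),'yaw',s['tool_rot'][2],'j7',s['joints'][6])
E
python3 -m creep '[[[0,0,0.003,0,0,1,60],[0,0,0.003,0,0,1,60],[0,0,0.003,0,0,1,60],[0,0,0.003,0,0,1,60],[0,0,0.002,0,0,0.5,60],[0,0,0.002,0,0,0.5,60]]]'; python3 r.py
python3 -m creep '[[[0,0,0.002,0,0,0.5,60],[0,0,0.002,0,0,0.5,60],[0,0,0.002,0,0,0.5,60],[0,0,0.002,0,0,0.5,60]]]'; python3 r.py
python3 -m creep '[[[0,0,0.002,0,0,0.5,60],[0,0,0.002,0,0,0.5,60],[0,0,0.002,0,0,0.5,60],[0,0,0.002,0,0,0.5,60]]]'; python3 r.py
```

```text
clock: 16.37
tcp_pos: [0.452, -0.2631, 0.1429]
tool_rot: [-180.0, 0.1, 63.8]
force: [-5.2, -0.4, 7.4]
grip_width: 0.0604
grip_force: 30.0
T [-0.1   1.17  0.11] yaw 63.75439483479562 j7 -6.983741817902345
clock: 16.7
tcp_pos: [0.4519, -0.263, 0.1427]
tool_rot: [-180.0, 0.1, 51.8]
force: [-6.4, 0.2, 8.5]
grip_width: 0.0607
grip_force: 30.0
T [0.04 1.39 0.07] yaw 51.77163277674658 j7 -17.871994337266397
clock: 17.03
tcp_pos: [0.4517, -0.2628, 0.1426]
tool_rot: [-180.0, 0.1, 39.9]
force: [-7.3, 1.1, 9.2]
grip_width: 0.0604
grip_force: 30.0
T [0.08 1.61 1.49] yaw 39.87918593364163 j7 -28.725905275802575
```

Torque jumped to 1.5 N m, so the cap has bottomed out. I'll measure the red line's angle at the stop.

```bash
cat > mark.py <<'E'
from h import *
import sys
def mark(c,z,C=(.4530,-.2632)):
    f=c['frame'].astype(int); K=np.array([[c['fx'],0,c['cx']],[0,c['fy'],c['cy']],[0,0,1]],float)
    R=cv2.Rodrigues(np.asarray(c['rvec'],float))[0]; t=np.ravel(c['tvec']); o=-R.T@t
    v,u=np.mgrid[270:310,260:302]
    p=cv2.undistortPoints(np.stack([u,v],-1).reshape(-1,1,2).astype(float),K,np.asarray(c['distortion'],float)).reshape(-1,2)
    d=np.c_[p,np.ones(len(p))]@R; P=(o+d*((z-o[2])/d[:,2])[:,None]).reshape(40,42,3)
    g=f[270:310,260:302]; hsv=cv2.cvtColor(g.astype(np.uint8),cv2.COLOR_RGB2HSV).astype(int); r=np.hypot(P[...,0]-C[0],P[...,1]-C[1])
    w=np.clip(g[...,0]-np.maximum(g[...,1],0)*1.0-70,0,None)*((r>.017)&(r<.031))
    if w.sum()==0: return print('none')
    m=(P*w[...,None]).sum((0,1))/w.sum()
    print('n',(w>0).sum(),'uv',(u*w).sum()/w.sum(),(v*w).sum()/w.sum(),'xy',m[:2]-C,'r',np.hypot(*(m[:2]-C)),'ang',np.degrees(np.arctan2(m[1]-C[1],m[0]-C[0])))
E
python3 - <<'E'
from mark import *
mark(dict(np.load('side.npz')),.160)
c=snap('side'); mark(c,.159)
b=cv2.resize(c['frame'][265:325,250:320],None,fx=8,fy=8,interpolation=cv2.INTER_CUBIC)
cv2.imwrite('pics/c6.png',b[...,::-1])
E
python3 r.py
```

```text
n 8 uv 289.6972111553785 284.60956175298804 xy [0.01598764 0.02043956] r 0.025949572776829744 ang 51.96779170227539
none
T [-0.51  1.58 -0.12] yaw 39.646731921369394 j7 -28.95512848446558
```

View pics/c6.png

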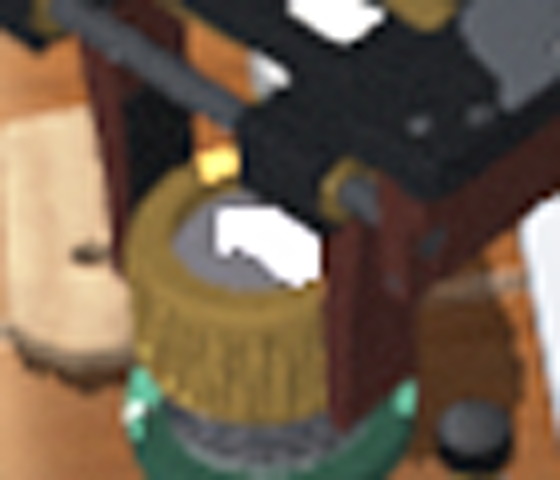

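The mark is hidden behind the finger and the torque has relaxed. I'll test gently whether this is really the stop.

```bash
for i in 1; do :; done
python3 -m creep '[[[0,0,0.001,0,0,0.3,60]]]' >/dev/null; python3 r.py
python3 -m creep '[[[0,0,0.001,0,0,0.3,60]]]' >/dev/null; python3 r.py
python3 -m creep '[[[0,0,0.001,0,0,0.3,60]]]' >/dev/null; python3 r.py
python3 -m creep '[[[0,0,0.001,0,0,0.3,60]]]'; python3 r.py
```

```text
T [0.38 0.96 0.53] yaw 38.16920289135769 j7 -30.29873078220225
T [0.35 0.92 1.21] yaw 36.38492065954562 j7 -31.94464754790373
T [0.69 0.86 0.69] yaw 34.57754325678761 j7 -33.582945421221055
clock: 17.42
tcp_pos: [0.452, -0.2624, 0.1424]
tool_rot: [-180.0, 0.1, 32.8]
force: [-6.4, 1.5, 7.3]
grip_width: 0.0602
grip_force: 30.0
T [0.3  1.26 1.37] yaw 32.79016652576231 j7 -35.20892809830357
```

Sustained 0.5–1.4 N m against 0.1 before, so the cap is on the stop and slipping. I'll back off 90°.

```bash
python3 -m creep '[[[0,0,0,0,0,-0.3,60],[0,0,-0.004,0,0,-0.7,60],[0,0,-0.003,0,0,-1,60],[0,0,-0.003,0,0,-1,60],[0,0,-0.003,0,0,-1,60],[0,0,-0.004,0,0,-1,60],[0,0,-0.003,0,0,-1,60],[0,0,-0.003,0,0,-1,60],[0,0,-0.004,0,0,-1,60],[0,0,-0.003,0,0,-1,60],[0,0,-0.003,0,0,-1,60],[0,0,-0.004,0,0,-1,60],[0,0,-0.003,0,0,-1,60],[0,0,-0.003,0,0,-1,60],[0,0,-0.004,0,0,-1,60],[0,0,-0.003,0,0,-0.6,60],[0,0,-0.003,0,0,-0.4,60],[0,0,0,0,0,0,60],[0,0,0,0,0,0,60]]]'; python3 r.py
python3 - <<'E'
from mark import *
c=snap('side'); mark(c,.160)
b=cv2.resize(c['frame'][265:325,250:320],None,fx=8,fy=8,interpolation=cv2.INTER_CUBIC)
cv2.imwrite('pics/c7.png',b[...,::-1])
E
```

```text
clock: 19.0
tcp_pos: [0.4525, -0.2618, 0.1433]
tool_rot: [-179.9, -0.0, 122.8]
force: [-4.0, 3.0, 5.5]
grip_width: 0.0607
grip_force: 30.0
T [0.76 0.77 0.09] yaw 122.77722407995707 j7 46.4102400029614
n 9 uv 280.5292207792208 283.4935064935065 xy [-0.00055986  0.02587264] r 0.02587869793741652 ang 91.23962521013277
```

View pics/c7.png

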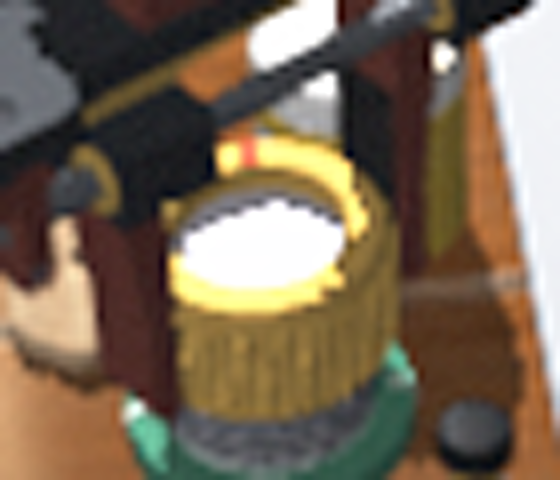

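```bash
python3 - <<'E'
from mark import *
c=dict(np.load('side.npz'))
for n in ('c4','c5'):
    im=cv2.imread(f'pics/{n}.png')[...,::-1]; f=np.zeros((480,640,3),np.uint8)
    f[200:360,220:360]=cv2.resize(np.ascontiguousarray(im),(140,160),interpolation=cv2.INTER_AREA)
    c['frame']=f; print(n); mark(c,.161 if n=='c4' else .160)
    for v in range(285,293): print([tuple(map(int,f[v,u])) for u in range(267,273)]) if n=='c4' else 0
E
```

```text
c4
n 6 uv 269.91752577319585 288.17525773195877 xy [-0.02074268  0.01468427] r 0.025414297322759002 ang 144.7043513285627
[(211, 178, 142), (178, 144, 112), (141, 93, 57), (177, 115, 62), (227, 177, 92), (248, 228, 124)]
[(212, 179, 143), (188, 152, 120), (163, 115, 74), (224, 178, 93), (253, 242, 136), (255, 255, 152)]
[(214, 180, 145), (207, 151, 123), (222, 126, 94), (251, 198, 114), (255, 247, 147), (255, 254, 151)]
[(225, 165, 131), (225, 137, 104), (239, 113, 89), (253, 149, 104), (255, 197, 121), (253, 217, 124)]
[(238, 172, 118), (250, 212, 115), (253, 220, 119), (255, 206, 121), (253, 165, 108), (224, 112, 78)]
[(247, 217, 123), (255, 251, 144), (255, 255, 151), (255, 252, 148), (245, 218, 119), (160, 105, 57)]
[(252, 240, 133), (255, 254, 151), (255, 254, 150), (255, 253, 146), (236, 215, 111), (117, 94, 48)]
[(253, 243, 135), (255, 253, 151), (255, 253, 150), (253, 244, 135), (207, 171, 88), (95, 79, 51)]
c5
n 8 uv 289.80645161290323 284.61290322580646 xy [0.01618752 0.02040145] r 0.026043326924355722 ang 51.569771871719766
```

The mark geometry says the cap bottomed at about 1° and now stands at 91°, a quarter turn off. The cap is still held at 30 N, so I'm handing in.

```bash
python3 -c "
from rig import job
print(job.hand_in())"
```

```text
the job is handed in; nothing more can be done
None
```

The clay tube stands in the middle of the bat; the cap was screwed down to its stop, backed off a quarter turn (about 90° by the red line), and is still held at 30 N; the job is handed in.

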